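# Feed one sawn slug from the magazine and seat it in the vee

### The arm

A 6-joint arm with a two-finger parallel gripper is mounted at the origin on the work surface. World frame = base frame: x ahead of the robot, y to its left, z up, the work surface at z = 0. Lengths are in m, angles in rad, forces in N, time in s.
With the tool pointing down it reaches from about 0.375 to 0.825 m from the base axis. Payload 5.5 kg.
Tool frame: the origin (TCP) lies at the very end of the fingers, on their centre line; the grasp point (between the pads) lies arm.grasp_offset behind it (arm.grasp_offset is the distance from the TCP to the grasp point, in m); x points along the fingers, z is the direction in which the jaws open and shut, and the axes are right-handed (so a half turn about x gives the same grasp; the last joint's range is limited). The gripper opens to 85 mm and grips with 20 to 120 N. Pads are 22 mm wide; open, the fingers measure 114 mm over their backs; the gripper's body (76 mm by 85 mm) begins 54 mm behind the grasp point. The pads swing forward as they close: fully open they stand 13 mm farther back than shut.
Start: joints at [1.167, 0.314, -0.047, 1.21, 0, 1.571], TCP at [0.236, 0.552, 0.231] pointing down, gripper open.
Joint ranges: [-2.67, 2.67], [-0.69, 1.73], [-1.03, 1.25], [-2.08, 2.16], [-1.42, 1.45], [-3.14, 3.14]. Speed limits (rad/s): [2.39, 2.39, 3.01, 3.14, 3.14, 3.14].

### API

Orientations are given as a unit quaternion [w, x, y, z].
In Python, from station import arm, imaging gives the robot as it stands. The module is installed in compiled form; this text tells all that it offers.
- The arm moves only by the tool move_arm, never from a script. Its argument "increments" is a list of rows, each a list of 3 entries, a list of its own where there are three numbers: the gripper command: -1 is fully open, 1 is shut, values between are in proportion, then the shift along the tool's x, y, z in mm, then the turn about the tool's x in rad. In form: [[hand, [tx, ty, tz], yaw], ...]. A call has 1 to 10 rows; each row is the pose to reach, as a shift and turn from the pose commanded when the call began, along the tool's axes at that moment; what a row does not reach only later rows make up. A row lasts 1/12 s, in which the tool goes at most 41.7 mm and 7.16 degrees, less where a joint would pass 70% of its speed; a pose out of reach is approached as far as the arm can. A call with a gripper value outside its range is refused whole. The fingers move at their own pace and stop on an object; the grip force is fixed at half the most. Time passes only in rows, so rows that repeat a pose let the fingers close. It gives the time, the measured TCP pose, the force and the opening at its end, in the units of the state.
- arm.state(): the state, without advancing time (a new reading comes with each control period).
- imaging.snapshot(name): name is "scene" or "top" or "wrist"; returns a dict with "color" (420x560x3 uint8, red, green, blue), "vertical_fov" (degrees; the focal length in pixels is half the picture's height over the tangent of half this angle, whatever the lens; pixels are square), "cx", "cy" (the principal point, pixels), "cam_to_world" (4x4, takes a point from camera to world coordinates); the wrist camera has in their place "tool_from_camera" (4x4, takes a point from camera to tool coordinates, whose origin is the TCP and whose axes are the tool frame's). Camera axes: x right, y down, z forward; pixel columns grow to the right and rows downward; lengths in m; the calibration is good to about 2 mm. The wrist camera is an equidistant fisheye: a pixel r from the principal point sees the ray r / f radians off the axis. A picture is of the moment at which its call begins: read the wrist's pose just before it. There is no depth.
- arm.job_done(): hands the job in, once; it reports no verdict.
The state is a dict: "t": time; "joint_pos": joint angles; "qd": joint speeds; "joint_torque": joint torques, N m; "ee_pos": TCP position; "tcp_rot": TCP orientation; "wrist_force": force on the tool from outside, world axes, zero at the start; "ft_torque": the same for the moment, N m; "opening": opening from 0.0 (shut) to 1.0 (fully open).
Only numpy, scipy, OpenCV 4.12 (cv2) and the standard library are available. Lean on these libraries where they do the work, as an engineer would, in place of code of your own. Each camera call takes 0.05 s, during which the arm holds its last target.

### The job

Load the drilling jig with one round steel slug: press the black palm knob of the magazine feeder all the way in once and let it spring back fully, so that a single slug comes out onto the jig plate. Then nudge that slug along the plate with a fingertip until it is seated in the vee of the vee locator, touching both of its flanks, and leave it there. Only touch and push: do not lift anything, do not feed a second slug, and leave the other things on the plate and the bench where they are.

Things in the scene. Friction and masses are not known exactly. Their poses are not given: they have to be found in the camera images.
- feeder: aluminium jig plate fixed on the bench (x -46 to +104, y -172 to +172 mm, top at z = 20 mm, a lip 8 mm high along x = 98 to 104) with a square steel magazine in the middle (x -42 to +27, y -30 to +30 mm, top at z = 68 mm) holding a stack of four slugs. Origin: on the bench, under the stack's axis; +x = the way the knob is pushed and slugs come out, z up. Place and yaw vary
- plunger (a joint): travel of slide bar and palm knob along the feeder's +x, in m: 0 = sprung out (rest), 0.056 = fully home on its stop. Return spring 4 N at rest, 8.5 N at full stroke; the slugs' friction adds 2 to 5 N, speed 2 N per 0.1 m/s. Only the full stroke brings a slug right out; once the bar is back, the next slug drops in front of it
- knob_face (a point): centre of the flat pressing face of the palm knob (black disc, 36 mm across, 13 mm thick, standing upright behind the magazine, facing the feeder's -x). It moves with the knob; the face is about 25 mm above the bench and at rest 118 mm behind the stack's axis. There is bare bench behind and under it
- outlet (a point): point on top of the jig plate, 53 mm in front (+x) of the stack's axis, where the centre of a slug comes to lie after a full stroke
- slug1: the slug that comes out: the lowest of the stack of four equal plain steel discs, 40 mm across, 10 mm thick, about 0.1 kg. Origin: centre of its underside, z axis along its axis. It lies on the jig plate, first inside the magazine, and slides freely when pushed
- slug2: the next slug above slug1, same size and origin; must stay in the magazine
- slug3: the third slug from below, same size and origin; must stay in the magazine
- slug4: the top slug, same size and origin; must stay in the magazine
- vee: vee locator: dark steel block 60 mm (x) by 68 mm (y), 14 mm high, screwed to the jig plate on the left or on the right of the outlet, with a 90 degree vee notch, 50 mm wide and 25 mm deep, in each of its two y ends. Origin: centre of its underside, on top of the plate; axes parallel to the feeder's. The notch that faces the outlet is the one to use
- vee_seat_a (a point): where the centre of a slug's underside lies when it is seated in the notch at the vee locator's +y end (37.3 mm from the block's origin)
- vee_seat_b (a point): the same for the notch at its -y end. The seat in use is the one nearer the outlet
- flat_stop: plain flat stop without notches, dark steel block 60 x 68 mm, 14 mm high, screwed to the jig plate on the other side of the outlet; not used. Origin: centre of its underside. At least 60 mm of free plate lies between it and a slug at the outlet
- cup: white plastic cup, 72 mm across, 85 mm high, on the bench in front of the plate; leave alone. Origin: centre of its underside
- oil: grey oil bottle, 52 mm across, 105 mm high, on the bench to the -y side of the knob; leave alone. Origin: centre of its underside
- brush: brush, 150 mm long, lying on the bench to the +y side of the knob; leave alone
- spanner: spanner, 170 mm long, lying on the bench in front of the plate; leave alone
- nut: loose hexagon nut, 28 mm across, 13 mm high, on a back corner of the jig plate; leave alone
- punch: centre punch, 96 mm long, 11 mm thick, lying on the other back corner of the jig plate; leave alone
- offcut: upright offcut of round steel bar, 40 mm across, 70 mm high, on the bench on the +y side of the plate; leave alone
Not all that is in view belongs to the job. What is shaped like the slug4 but blue or purple is not meant.

How it is judged:
On the way, in this order (a step that is already met when the one before it is completed fails the run):
1. the palm knob is pressed fully home (value of joint plunger above 0.0525 m), for 0.05 s.
2. the knob has sprung back and one slug lies clear of the magazine on the plate (value of joint plunger below 0.004 m and x of slug1 in the frame of feeder above 0.044 m and z of slug1 in the frame of feeder between 0.017 and 0.023 m and angle between slug1's own z axis and vertical below 0.1 rad), for 0.1 s.
3. the slug is seated in the vee ((horizontal distance between slug1 and vee_seat_a below 0.003 m or horizontal distance between slug1 and vee_seat_b below 0.003 m) and z of slug1 in the frame of feeder between 0.017 and 0.023 m and angle between slug1's own z axis and vertical below 0.1 rad), for 0.2 s.
At the end, for the whole second after the job is handed in: slug1 lies flat on the jig plate, at rest, its centre within 3 mm of the seat in a notch of the vee locator; the knob is sprung back to within 4 mm of rest; the other three slugs are in the magazine, the next one down on the plate (all of step 3 and value of joint plunger below 0.004 m and linear speed of slug1 below 0.01 m/s and x of slug2 in the frame of feeder between -0.008 and 0.008 m and y of slug2 in the frame of feeder between -0.006 and 0.006 m and x of slug3 in the frame of feeder between -0.008 and 0.008 m and y of slug3 in the frame of feeder between -0.006 and 0.006 m and x of slug4 in the frame of feeder between -0.008 and 0.008 m and y of slug4 in the frame of feeder between -0.006 and 0.006 m and z of slug2 in the frame of feeder below 0.024 m); the robot touches nothing.
It fails at once if a second slug is fed out of the magazine (x of any of slug2, slug3, slug4 in the frame of feeder above 0.008 m).
It fails at once if a slug is lifted or tipped (z of slug1 in the frame of feeder above 0.026 m or angle between slug1's own z axis and vertical above 0.35 rad or z of slug4 in the frame of feeder above 0.056 m or z of slug3 in the frame of feeder above 0.046 m).
It fails at once if the slug is pushed with the gripper's body or the arm instead of the fingers (contact force between the arm and slug1 above 1 N).
It fails at once if another thing on the plate or bench is moved more than 15 mm (distance of any of cup, oil, brush, spanner, nut, punch, offcut from where it was at the start of the episode above 0.015 m).
It also fails if it takes over 48 s, if anything falls off the work surface, if the arm or the gripper's body presses on something with over 40 N, if the wrist force passes 120 N, or if a joint passes its speed limit or range.

## Working session

There is one attempt and no reset: what is moved stays moved. The work goes in short steps, Python scripts to look and compute and a tool call to move; the robot and the scene stay as the last step left them, time stands still between calls to the robot, and variables do not carry over. Pictures are saved under pics/ and viewed, and the job is handed in when it is done.

Besides the shell and the picture viewer there is one more tool, called after "Request:" by a JSON object that holds its "fn" and its "kwargs", one argument or row to a line. move_arm: Moves the arm, as the interface text tells. Its arguments: {"type":"object","properties":{"increments":{"type":"array","items":{"type":"array"}}},"required":["increments"]}

```bash
mkdir -p pics
cat > h.py <<'E'
import numpy as np, cv2
from station import arm, imaging
def save(n,f):
    s=imaging.snapshot(n); cv2.imwrite('pics/'+f,s['color'][:,:,::-1]); return s
E
python3 - <<'E'
from h import *
import pickle
print(arm.state(), arm.grasp_offset)
for n in ['scene','top']:
    s=save(n,n+'0.png'); pickle.dump(s,open(n+'.pkl','wb')); print({k:v for k,v in s.items() if k!='color'})
E
```

```text
{'t': 0.0, 'joint_pos': array([ 1.16701583e+00,  3.14255961e-01, -4.80976695e-02,  1.21019150e+00,
       -1.30927904e-05,  1.57079756e+00]), 'qd': array([-0.00010683, -0.00052308, -0.00112586, -0.00109915, -0.00012223,
       -0.00080934]), 'joint_torque': array([ 1.29666787e-03, -5.39593434e+01,  3.39745045e+01,  1.93914544e-02,
        1.44558935e-04, -4.22301127e-06]), 'ee_pos': array([0.23551176, 0.55120746, 0.23040847]), 'tcp_rot': array([ 0.58959199, -0.38992788,  0.59061887,  0.38923885]), 'wrist_force': array([ 0.05876459, -0.20969609,  0.34556647]), 'ft_torque': array([-0.00863929,  0.01099798,  0.08057973]), 'opening': 1.0016415043215903} 0.0187
{'vertical_fov': 49.06157865133482, 'cx': 286.76333442555165, 'cy': 201.5157166011752, 'cam_to_world': array([[-0.33425742,  0.50870623, -0.79340403,  1.35647223],
       [ 0.94240369,  0.16956163, -0.28831259,  0.31077461],
       [-0.01213553, -0.8440775 , -0.53608386,  0.60641869],
       [ 0.        ,  0.        ,  0.        ,  1.        ]])}
{'vertical_fov': 51.32480731460727, 'cx': 279.41487436760787, 'cy': 206.70143589812304, 'cam_to_world': array([[-0.02529791, -0.99778513,  0.0615212 ,  0.5444304 ],
       [-0.99895669,  0.02289113, -0.03951618,  0.05816989],
       [ 0.03802036, -0.06245669, -0.99732322,  0.80438659],
       [ 0.        ,  0.        ,  0.        ,  1.        ]])}
```

View pics/scene0.png

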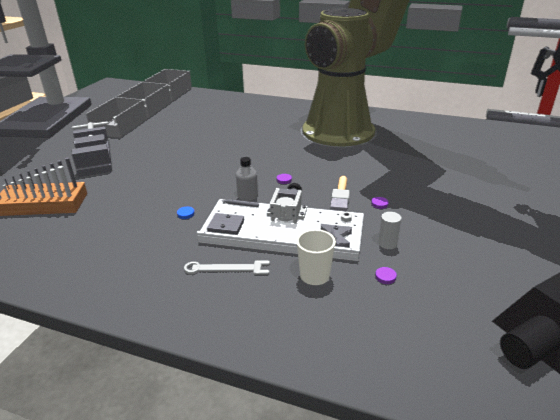

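View pics/top0.png

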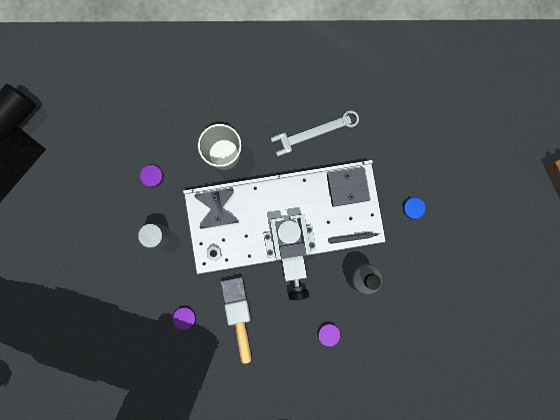

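The top view shows the plate with corners near (184,189), (372,161), (385,242) and (198,273). The vee is on the left (+y) at (215,207), and the knob is at (298,291), behind the magazine. I'll zoom in to refine these.

Run:
```python
import pickle,cv2
s=pickle.load(open('top.pkl','rb'));c=s['color'][:,:,::-1]
cv2.imwrite('pics/topz.png',cv2.resize(c[150:310,175:395],None,fx=3.6,fy=3.6,interpolation=cv2.INTER_CUBIC))
```

```text
(no output)
```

View pics/topz.png

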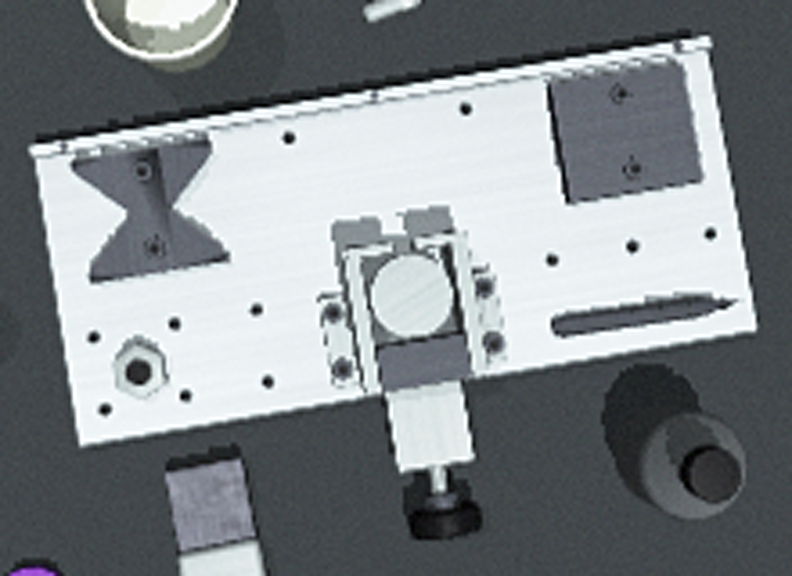

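```bash
cat >> h.py <<'E'
def proj(s,P):
    T=np.linalg.inv(s['cam_to_world']); p=np.asarray(P)@T[:3,:3].T+T[:3,3]
    f=210/np.tan(np.radians(s['vertical_fov']/2))
    return np.c_[f*p[:,0]/p[:,2]+s['cx'], f*p[:,1]/p[:,2]+s['cy']]
def back(s,uv,z):
    f=210/np.tan(np.radians(s['vertical_fov']/2)); M=s['cam_to_world']
    d=M[:3,:3]@np.array([(uv[0]-s['cx'])/f,(uv[1]-s['cy'])/f,1]); o=M[:3,3]
    return o+d*(z-o[2])/d[2]
E
python3 - <<'E'
from h import *
import pickle
from scipy.optimize import least_squares
s=pickle.load(open('top.pkl','rb'))
z=lambda a:np.array([175+(a[0]+.5)/3.6-.5,150+(a[1]+.5)/3.6-.5])
F=np.array([[-46,172,20],[-46,-172,20],[104,172,28],[104,-172,28],[0,0,60]])/1e3
U=np.array([z(a) for a in [(80,446),(757,330),(30,147),(710,38),(412,296)]])
def w(p,P):
    c,S=np.cos(p[2]),np.sin(p[2]);P=np.asarray(P)
    return np.c_[p[0]+c*P[:,0]-S*P[:,1],p[1]+S*P[:,0]+c*P[:,1],P[:,2]]
r=least_squares(lambda p:(proj(s,w(p,F))-U).ravel(),[.5,0,0])
p=r.x;print(p,r.fun.reshape(-1,2).round(2))
np.save('pose.npy',p)
c,S=np.cos(p[2]),np.sin(p[2])
def tof(q): d=q[:2]-p[:2]; return np.array([c*d[0]+S*d[1],-S*d[0]+c*d[1]])*1e3
for n,a,h in [('vFL',(72,163),.034),('vFR',(212,143),.034),('vBR',(230,260),.034),('vBL',(90,282),.034),
 ('flatFR',(687,62),.034),('flatBL',(568,204),.034),('flatBR',(705,180),.034),('knobmid',(445,520),.025),('nut',(138,370),.033),('bottletop',(713,473),.105),('brushFR',(240,450),.01),('brushFL',(168,466),.01)]:
    q=back(s,z(a),h); print(n,q.round(4),tof(q).round(1))
print('face',w(p,[[-.118,0,.025],[-.062,0,.025],[.053,0,.02]]))
E
```

```text
[0.54671172 0.01333541 0.14033844] [[-0.54  0.36]
 [ 0.75  0.3 ]
 [-0.4  -0.34]
 [ 0.26 -0.58]
 [-0.02  0.2 ]]
vFL [0.6161 0.1762 0.034 ] [ 91.5 151.5]
vFR [0.6245 0.1079 0.034 ] [90.2 82.7]
vBR [0.5669 0.1002 0.034 ] [32.2 83.2]
vBL [0.5579 0.1682 0.034 ] [ 32.7 151.8]
flatFR [ 0.6599 -0.1284  0.034 ] [  92.2 -156.1]
flatBL [ 0.5905 -0.0665  0.034 ] [ 32.2 -85.2]
flatBR [ 0.6008 -0.1351  0.034 ] [  32.8 -154.6]
knobmid [ 0.4369 -0.0021  0.025 ] [-1.109e+02  1.000e-01]
nut [0.5146 0.1458 0.033 ] [-13.2 135.7]
bottletop [ 0.465  -0.1159  0.105 ] [ -99.  -116.5]
brushFR [0.4726 0.0984 0.01  ] [-61.5  94.6]
brushFL [0.4657 0.1343 0.01  ] [-63.3 131.1]
face [[ 0.42987181 -0.00317022  0.025     ]
 [ 0.48532125  0.00466296  0.025     ]
 [ 0.59919066  0.02074895  0.02      ]]
```

The fit matches everything to within about 2 mm. The vee's centre is at feeder (61.7, 117), so the seat is at about (61.7, 80), and the vee's edges and the knob agree with the sizes given. Next I'll work out the tool axes and plan the move.

```bash
cat >> h.py <<'E'
from scipy.spatial.transform import Rotation as R
p=np.load('pose.npy')
def fw(x,y,z): # feeder mm -> world m
    c,S=np.cos(p[2]),np.sin(p[2]); return np.array([p[0]+(c*x-S*y)/1e3,p[1]+(S*x+c*y)/1e3,z/1e3])
def st():
    s=arm.state(); q=s['tcp_rot']; M=R.from_quat([q[1],q[2],q[3],q[0]]).as_matrix(); return s,M
def inc(x,y,z):
    s,M=st(); return (M.T@(fw(x,y,z)-s['ee_pos'])*1e3).round(1)
def where():
    s,M=st(); d=s['ee_pos']-fw(0,0,0); c,S=np.cos(p[2]),np.sin(p[2])
    print('t',s['t'],'feeder mm',(np.array([c*d[0]+S*d[1],-S*d[0]+c*d[1],d[2]])*1e3).round(1),'F',s['wrist_force'].round(2),'open',round(s['opening'],2))
    a=lambda v:np.degrees(np.arctan2(v[1],v[0])-p[2])
    print('tool y angle rel feeder x',a(M[:,1]).round(2),'z',a(M[:,2]).round(2),'x axis',M[:,0].round(3),'j',s['joint_pos'].round(2))
E
python3 - <<'E'
from h import *
where(); print(inc(-150,0,150), inc(-150,0,15))
E
```

```text
t 0.1 feeder mm [-232.9  576.2  230.5] F [ 0.32 -0.3  -0.77] open 1.0
tool y angle rel feeder x 148.82 z 58.82 x axis [-0.001 -0.001 -1.   ] j [ 1.17  0.31 -0.05  1.21 -0.    1.57]
[  81.2 -369.2 -449.9] [ 216.2 -369.2 -449.7]
```

Request:
{"fn": "move_arm", "kwargs": {
  "increments": [
    [0,[5,-25,-30],0.07],
    [0.5,[10,-50,-61],0.14],
    [1,[15,-75,-91],0.21],
    [1,[20,-100,-122],0.28],
    [1,[25,-125,-152],0.35],
    [1,[30,-150,-183],0.42],
    [1,[35,-175,-213],0.49],
    [1,[40,-200,-244],0.56],
    [1,[45,-225,-274],0.63],
    [1,[50,-250,-305],0.7]
  ]
}}

```text
t: 0.93
ee_pos: [0.3457, 0.1713, 0.181]
tcp_rot: [0.688, -0.163, 0.688, 0.163]
wrist_force: [1.1, 0.2, -0.8]
opening: -0.001
```

Run:
```python
from h import *
where(); print(inc(-158,0,150), inc(-158,0,18))
```

```text
t 0.9333 feeder mm [-177.   184.5  181. ] F [ 1.12  0.25 -0.83] open -0.0
tool y angle rel feeder x 108.56 z 18.56 x axis [ 0.  0. -1.] j [ 0.46 -0.06 -0.6   1.04 -0.    1.57]
[  31.  -181.   -40.7] [ 163.  -181.   -40.8]
```

Request:
{"fn": "move_arm", "kwargs": {
  "increments": [
    [1,[6,-36,-8],0.065],
    [1,[12,-72,-16],0.13],
    [1,[18,-108,-24],0.195],
    [1,[24,-144,-32],0.26],
    [1,[30,-181,-41],0.324],
    [1,[30,-181,-41],0.324],
    [1,[30,-181,-41],0.324]
  ]
}}

```text
t: 1.52
ee_pos: [0.3903, -0.0088, 0.1508]
tcp_rot: [0.705, -0.049, 0.706, 0.049]
wrist_force: [-0.1, -0.2, 0.6]
opening: 0.004
```

Run:
```python
from h import *
where(); print(inc(-158,0,60), inc(-158,0,16))
s=save('wrist','w1.png');print({k:v for k,v in s.items() if k!='color'})
save('top','t1.png');save('scene','s1.png')
```

```text
t 1.5167 feeder mm [-158.    -0.   150.8] F [-0.13 -0.2   0.58] open 0.0
tool y angle rel feeder x 89.87 z -0.13 x axis [-0.001  0.    -1.   ] j [-0.02 -0.03 -0.64  0.96  0.    1.41]
[90.8 -0.   0.1] [134.8  -0.    0.2]
{'vertical_fov': 65.70646984690485, 'cx': 279.71598449898937, 'cy': 215.12405172890126, 'tool_from_camera': array([[ 1.37524226e-03, -3.16059259e-01,  9.48738454e-01,
        -1.42232499e-01],
       [ 1.24154090e-04, -9.48739290e-01, -3.16059718e-01,
         8.15530986e-02],
       [ 9.99999047e-01,  5.52448441e-04, -1.26550632e-03,
        -2.77923725e-04],
       [ 0.00000000e+00,  0.00000000e+00,  0.00000000e+00,
         1.00000000e+00]])}
```

View pics/w1.png

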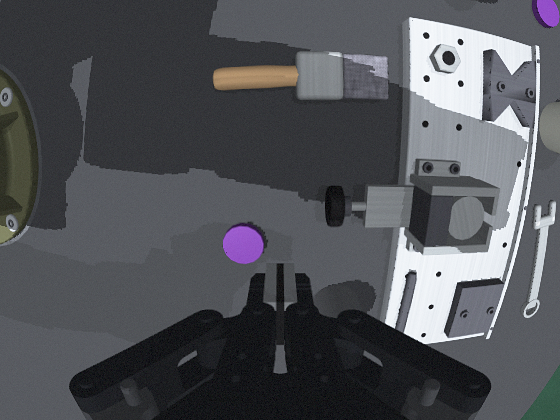

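The wrist view shows the knob at (335,206), with the shut fingers behind it. A purple disc is at (243,244), so I'll check its position before going down.

Run:
```python
from h import *
import pickle
s=pickle.load(open('top.pkl','rb'))
c,S=np.cos(p[2]),np.sin(p[2])
for uv,z in [((329,335),.008),((298,297),.025),((367,279),.0)]:
    d=back(s,uv,z)-fw(0,0,0); print(uv,c*d[0]*1e3+S*d[1]*1e3,-S*d[0]*1e3+c*d[1]*1e3)
```

```text
(329, 335) -194.71742615372108 -43.42200141341186
(298, 297) -115.81253976173831 1.3431646068557779
(367, 279) -109.01952324177252 -130.95713638900435
```

Request:
{"fn": "move_arm", "kwargs": {
  "increments": [
    [1,[35,0,0],0],
    [1,[70,0,0],0],
    [1,[100,0,0],0],
    [1,[120,0,0],0],
    [1,[133,0,0],0],
    [1,[133,0,0],0],
    [1,[133,0,0],0]
  ]
}}

```text
t: 2.25
ee_pos: [0.39, -0.0057, 0.0182]
tcp_rot: [0.705, -0.052, 0.706, 0.052]
wrist_force: [-0.1, 0.5, 0.9]
opening: -0.002
```

Run:
```python
from h import *
where(); save('wrist','w2.png')
```

```text
t 2.25 feeder mm [-157.8    3.    18.2] F [-0.14  0.53  0.87] open -0.0
tool y angle rel feeder x 90.33 z 0.33 x axis [-0.002  0.    -1.   ] j [-0.01  0.15 -0.81  0.61  0.    1.41]
```

View pics/w2.png

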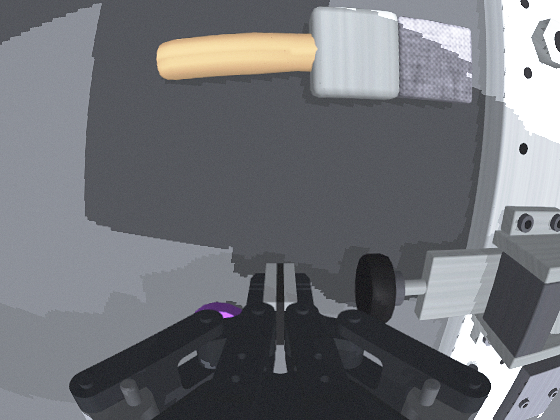

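The knob and the finger faces line up, apart from a 3 mm offset in y. I'll press now, gently, correcting y on the way.

Request:
{"fn": "move_arm", "kwargs": {
  "increments": [
    [1,[0,-3,10],0],
    [1,[0,-3,18],0],
    [1,[0,-3,25],0],
    [1,[0,-3,30],0],
    [1,[0,-3,36],0],
    [1,[0,-3,42],0],
    [1,[0,-3,48],0],
    [1,[0,-3,54],0],
    [1,[0,-3,60],0],
    [1,[0,-3,60],0]
  ]
}}

```text
t: 3.13
ee_pos: [0.4482, -0.0018, 0.0177]
tcp_rot: [0.703, -0.051, 0.707, 0.05]
wrist_force: [-6.8, -1.3, 3.4]
opening: 0.003
```

Run:
```python
from h import *
where(); save('wrist','w3.png')
```

```text
t 3.1333 feeder mm [-99.6  -1.2  17.7] F [-6.79 -1.29  3.4 ] open 0.0
tool y angle rel feeder x 90.13 z 0.13 x axis [-0.005 -0.001 -1.   ] j [-0.    0.24 -0.69  0.65 -0.    1.42]
```

View pics/w3.png

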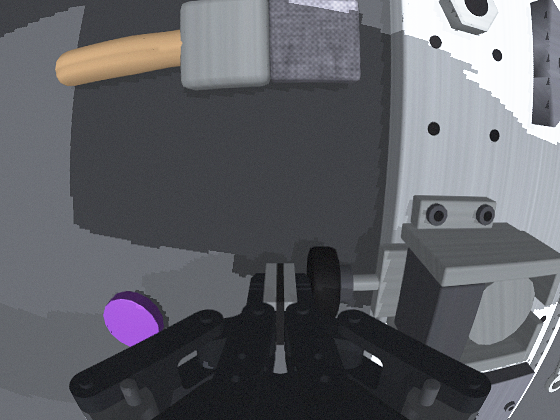

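Request:
{"fn": "move_arm", "kwargs": {
  "increments": [
    [1,[0,1,4],0],
    [1,[0,1,8],0],
    [1,[0,1,12],0],
    [1,[0,1,16],0],
    [1,[0,1,19],0],
    [1,[0,1,21],0],
    [1,[0,1,21],0]
  ]
}}

```text
t: 3.77
ee_pos: [0.4679, 0.0011, 0.0176]
tcp_rot: [0.703, -0.051, 0.708, 0.049]
wrist_force: [-9.4, -4.9, 5.5]
opening: -0.001
```

Run:
```python
from h import *
where(); save('wrist','w4.png')
```

```text
t 3.7667 feeder mm [-79.7  -1.1  17.6] F [-9.38 -4.95  5.55] open -0.0
tool y angle rel feeder x 90.09 z 0.09 x axis [-0.007 -0.003 -1.   ] j [ 0.    0.28 -0.64  0.66 -0.    1.43]
```

View pics/w4.png

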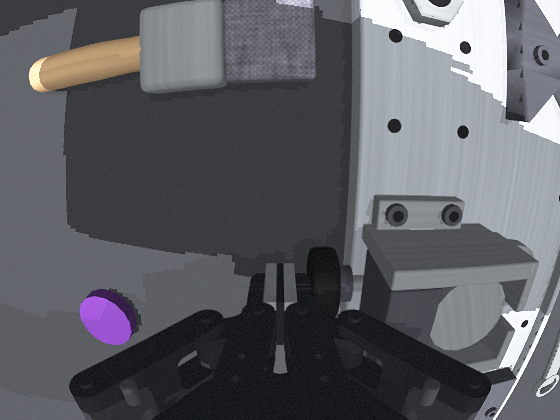

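Request:
{"fn": "move_arm", "kwargs": {
  "increments": [
    [1,[0,0,1.5],0],
    [1,[0,0,3],0],
    [1,[0,0,4],0],
    [1,[0,0,5],0],
    [1,[0,0,5],0]
  ]
}}

```text
t: 4.23
ee_pos: [0.4718, 0.0017, 0.0175]
tcp_rot: [0.702, -0.051, 0.708, 0.049]
wrist_force: [-12.1, -5.4, 7.9]
opening: -0.005
```

Run:
```python
from h import *
where()
```

```text
t 4.2333 feeder mm [-75.8  -1.   17.5] F [-12.13  -5.4    7.89] open -0.01
tool y angle rel feeder x 90.09 z 0.08 x axis [-0.008 -0.003 -1.   ] j [ 0.01  0.28 -0.63  0.66 -0.    1.43]
```

Request:
{"fn": "move_arm", "kwargs": {
  "increments": [
    [1,[0,0,1.5],0],
    [1,[0,0,3],0],
    [1,[0,0,4],0],
    [1,[0,0,4],0]
  ]
}}

```text
t: 4.57
ee_pos: [0.4719, 0.0018, 0.0173]
tcp_rot: [0.7, -0.051, 0.71, 0.049]
wrist_force: [-24.2, -7.2, 21.7]
opening: -0.0
```

Run:
```python
from h import *
where();save('top','t5.png')
import cv2
a=cv2.imread('pics/t5.png');cv2.imwrite('pics/t5z.png',cv2.resize(a[150:310,175:395],None,fx=3.6,fy=3.6,interpolation=cv2.INTER_CUBIC))
```

```text
t 4.5667 feeder mm [-75.7  -0.9  17.3] F [-24.19  -7.18  21.67] open -0.0
tool y angle rel feeder x 90.06 z 0.06 x axis [-0.014 -0.004 -1.   ] j [ 0.01  0.29 -0.62  0.67 -0.    1.44]
```

View pics/t5z.png

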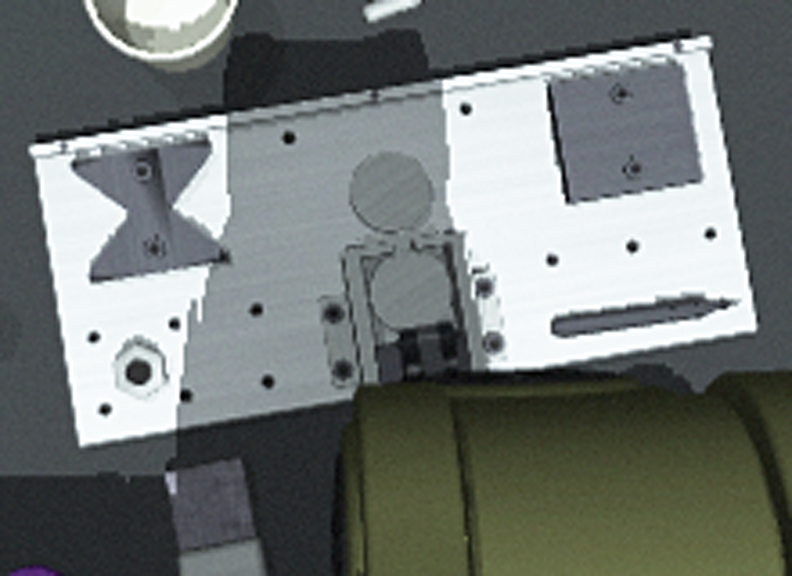

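The knob is on its stop: the position stayed put while the force rose to 25 N. The slug is out, at zoomed pixel (392,192). Now I'll retract.

Request:
{"fn": "move_arm", "kwargs": {
  "increments": [
    [1,[0,0,-6],0],
    [1,[0,0,-14],0],
    [1,[0,0,-22],0],
    [1,[0,0,-30],0],
    [1,[0,0,-38],0],
    [1,[0,0,-46],0],
    [1,[0,0,-54],0],
    [1,[0,0,-62],0],
    [1,[0,0,-72],0],
    [1,[0,0,-84],0]
  ]
}}

```text
t: 5.45
ee_pos: [0.3976, -0.0081, 0.0188]
tcp_rot: [0.706, -0.051, 0.704, 0.051]
wrist_force: [-0.1, -0.2, 1.0]
opening: -0.003
```

Run:
```python
from h import *
where(); save('wrist','w6.png')
```

```text
t 5.45 feeder mm [-150.6   -0.4   18.8] F [-0.15 -0.16  1.04] open -0.0
tool y angle rel feeder x 90.17 z 0.17 x axis [ 0.003  0.    -1.   ] j [-0.02  0.15 -0.8   0.61  0.    1.41]
```

View pics/w6.png

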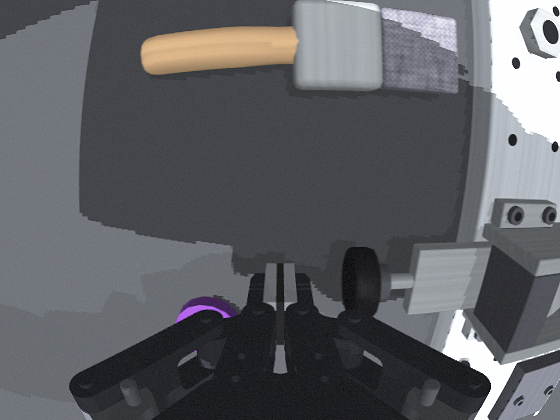

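Request:
{"fn": "move_arm", "kwargs": {
  "increments": [
    [1,[-30,0,0],0],
    [1,[-65,0,0],0],
    [1,[-100,0,0],0],
    [1,[-120,0,0],0],
    [1,[-120,-10,25],0],
    [1,[-120,-25,60],0],
    [1,[-120,-35,95],0],
    [1,[-120,-42,130],0],
    [1,[-120,-50,165],0],
    [1,[-120,-55,200],0]
  ]
}}

```text
t: 6.33
ee_pos: [0.605, -0.0346, 0.1386]
tcp_rot: [0.706, -0.05, 0.705, 0.05]
wrist_force: [-0.0, -0.1, -0.4]
opening: 0.005
```

Run:
```python
from h import *
where();print(inc(56,-52,60), inc(56,-52,25))
import cv2
save('wrist','w7.png')
a=save('top','t7.png');b=a['color'][:,:,::-1];cv2.imwrite('pics/t7z.png',cv2.resize(b[150:310,175:395],None,fx=3.6,fy=3.6,interpolation=cv2.INTER_CUBIC))
```

```text
t 6.3333 feeder mm [ 51.  -55.6 138.6] F [-0.01 -0.09 -0.36] open 0.01
tool y angle rel feeder x 90.12 z 0.12 x axis [ 0.002 -0.    -1.   ] j [-0.06  0.37 -0.18  1.02  0.    1.37]
[78.6  3.7  4.9] [113.6   3.7   4.8]
```

View pics/t7z.png

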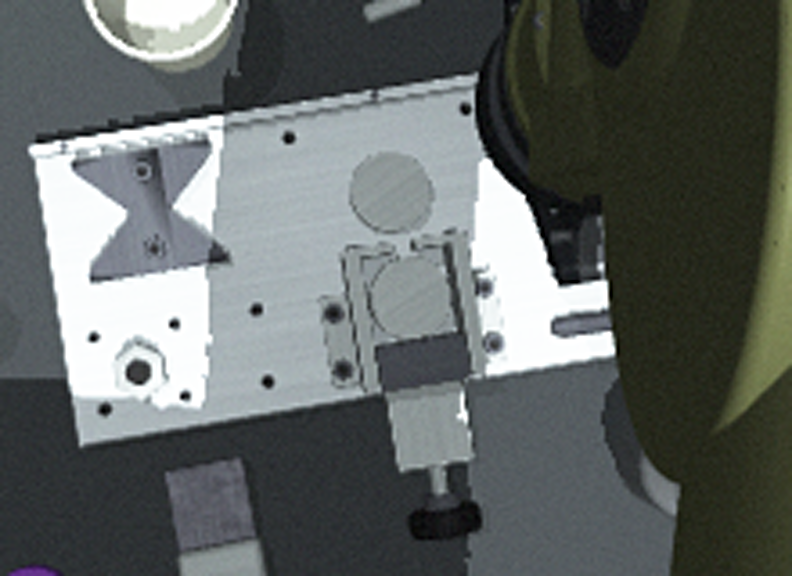

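View pics/w7.png

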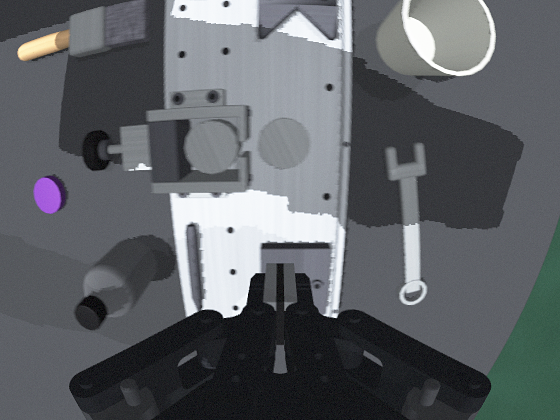

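The knob is back out at rest and the single slug lies at zoomed pixel (392,192). I'll measure it.

```bash
cat >> h.py <<'E'
def tof(q):
    d=q-fw(0,0,0); c,S=np.cos(p[2]),np.sin(p[2]); return (np.array([c*d[0]+S*d[1],-S*d[0]+c*d[1],d[2]])*1e3).round(1)
z36=lambda a:np.array([175+(a[0]+.5)/3.6-.5,150+(a[1]+.5)/3.6-.5])
E
python3 - <<'E'
from h import *
import pickle
s=pickle.load(open('top.pkl','rb'))
print(tof(back(s,z36((392,192)),.03)),tof(back(s,z36((445,540)),.025)))
# vee notch apex & mouth near edge (zoomed)
for a in [(172,207),(212,143),(230,260)]: print(tof(back(s,z36(a),.034)))
d=np.array([61.7-53,80.]);d/=np.hypot(*d);q=np.array([53,0])-d*45;print(q,inc(q[0],q[1],24))
E
```

```text
[52.4 -0.7 30. ] [-120.4    1.7   25. ]
[ 62.3 106.9  34. ]
[90.2 82.7 34. ]
[32.2 83.2 34. ]
[ 48.13493395 -44.73623959] [113.8  11.   -6.6]
```

Request:
{"fn": "move_arm", "kwargs": {
  "increments": [
    [1,[20,4,-3],0.05],
    [1,[50,8,-6],0.108],
    [1,[70,8,-6],0.108],
    [1,[70,8,-6],0.108],
    [1,[70,8,-6],0.108]
  ]
}}

```text
t: 6.85
ee_pos: [0.5944, -0.0269, 0.0678]
tcp_rot: [0.706, -0.012, 0.708, 0.013]
wrist_force: [0.6, 0.7, 0.6]
opening: 0.005
```

Run:
```python
from h import *
where();print(inc(48.1,-45,24))
save('wrist','w8.png')
```

```text
t 6.85 feeder mm [ 41.6 -46.5  67.8] F [0.62 0.68 0.62] open 0.0
tool y angle rel feeder x 83.99 z -6.01 x axis [-0.002  0.    -1.   ] j [-0.05  0.42 -0.29  0.87  0.    1.49]
[43.8  2.2  6.4]
```

View pics/w8.png

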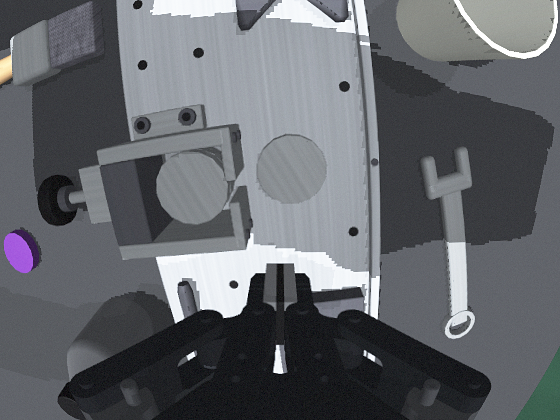

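The slug at (291,168) is almost straight ahead of the fingertip. I'll shift 6 mm sideways and go down to slug height.

Request:
{"fn": "move_arm", "kwargs": {
  "increments": [
    [1,[15,0,6],0],
    [1,[28,0,6],0],
    [1,[38,0,6],0],
    [1,[43,0,6],0],
    [1,[43,0,6],0],
    [1,[43,0,6],0]
  ]
}}

```text
t: 7.4
ee_pos: [0.6019, -0.0269, 0.026]
tcp_rot: [0.707, -0.012, 0.707, 0.012]
wrist_force: [-0.1, -0.2, -0.1]
opening: -0.004
```

Run:
```python
from h import *
where()
for y in (0,40,48): 
    d=np.array([61.7-53,80.]);d/=np.hypot(*d)
print(inc(53-d[0]*31,-d[1]*31,24),inc(61.7-d[0]*31,80-d[1]*31,24))
save('wrist','w9.png')
```

```text
t 7.4 feeder mm [ 49.  -47.5  26. ] F [-0.07 -0.2  -0.07] open -0.0
tool y angle rel feeder x 83.96 z -6.04 x axis [ 0.001  0.    -1.   ] j [-0.04  0.47 -0.31  0.78  0.    1.49]
[ 2.  16.7 -1.1] [ 2.  97.2 -0.9]
```

View pics/w9.png

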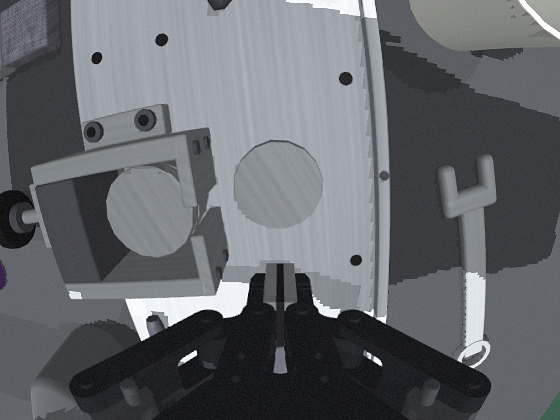

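The slug is dead ahead, with its centre at (278,184) against the finger at 280. I'll push it slowly.

Request:
{"fn": "move_arm", "kwargs": {
  "increments": [
    [1,[1.5,6,0],0],
    [1,[1.5,11,0],0],
    [1,[1.5,15,0],0],
    [1,[1.5,19,0],0],
    [1,[1.5,23,0],0],
    [1,[1.5,27,0],0],
    [1,[1.5,31,0],0],
    [1,[1.5,35,0],0],
    [1,[1.5,39,0],0],
    [1,[1.5,43,0],0]
  ]
}}

```text
t: 8.28
ee_pos: [0.6, 0.0166, 0.0237]
tcp_rot: [0.707, -0.012, 0.707, 0.012]
wrist_force: [1.0, -1.0, 1.4]
opening: 0.005
```

Run:
```python
from h import *
where()
d=np.array([61.7-53,80.]);d/=np.hypot(*d)
print(inc(61.7-d[0]*31,80-d[1]*31,24))
save('wrist','w10.png')
```

```text
t 8.2833 feeder mm [53.2 -4.2 23.7] F [ 0.96 -0.98  1.37] open 0.0
tool y angle rel feeder x 83.96 z -6.04 x axis [-0.  0. -1.] j [ 0.03  0.47 -0.32  0.78  0.    1.56]
[-0.3 53.7 -0.5]
```

View pics/w10.png

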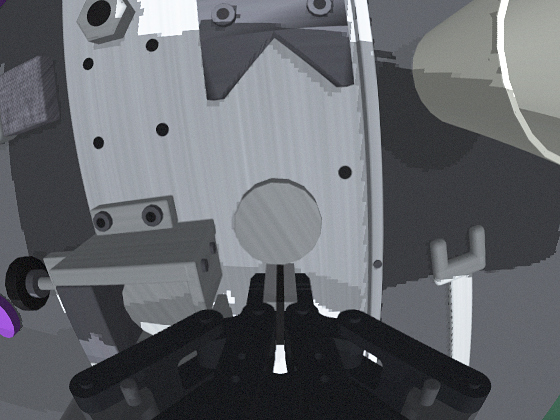

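The slug, centred at (277,222), lines up with the notch apex at (275,38). I'll keep pushing.

Request:
{"fn": "move_arm", "kwargs": {
  "increments": [
    [1,[0,4,0],0],
    [1,[0,8,0],0],
    [1,[0,12,0],0],
    [1,[0,16,0],0],
    [1,[0,20,0],0],
    [1,[0,24,0],0],
    [1,[0,28,0],0],
    [1,[0,32,0],0],
    [1,[0,36,0],0],
    [1,[0,40,0],0]
  ]
}}

```text
t: 9.17
ee_pos: [0.5987, 0.0566, 0.0238]
tcp_rot: [0.707, -0.012, 0.707, 0.012]
wrist_force: [-0.7, -0.4, -1.1]
opening: -0.001
```

Run:
```python
from h import *
where()
d=np.array([61.7-53,80.]);d/=np.hypot(*d)
print(inc(61.7-d[0]*31,80-d[1]*31,24))
save('wrist','w11.png')
```

```text
t 9.1667 feeder mm [57.5 35.5 23.8] F [-0.67 -0.41 -1.06] open -0.0
tool y angle rel feeder x 83.96 z -6.04 x axis [-0.  0. -1.] j [ 0.09  0.47 -0.32  0.78  0.    1.63]
[-0.2 13.7 -0.6]
```

View pics/w11.png

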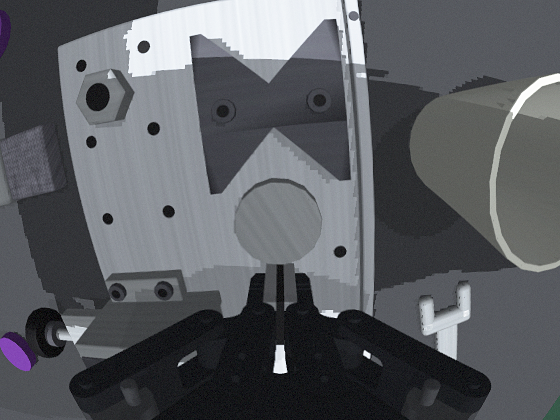

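Request:
{"fn": "move_arm", "kwargs": {
  "increments": [
    [1,[0,3,0],0],
    [1,[0,6,0],0],
    [1,[0,8.5,0],0],
    [1,[0,10.5,0],0],
    [1,[0,12,0],0],
    [1,[0,13,0],0],
    [1,[0,14,0],0],
    [1,[0,14,0],0]
  ]
}}

```text
t: 9.88
ee_pos: [0.5983, 0.0702, 0.0238]
tcp_rot: [0.707, -0.012, 0.707, 0.012]
wrist_force: [-0.3, -0.2, -0.2]
opening: -0.003
```

Run:
```python
from h import *
where()
save('wrist','w12.png')
```

```text
t 9.8833 feeder mm [59.  49.1 23.8] F [-0.31 -0.21 -0.18] open -0.0
tool y angle rel feeder x 83.97 z -6.03 x axis [ 0. -0. -1.] j [ 0.12  0.47 -0.32  0.78 -0.    1.65]
```

View pics/w12.png

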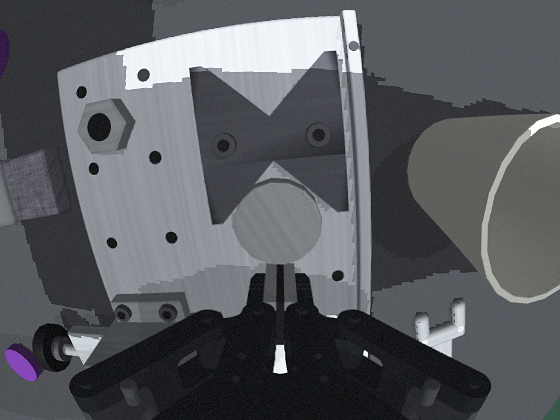

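Request:
{"fn": "move_arm", "kwargs": {
  "increments": [
    [1,[0,1,0],0],
    [1,[0,2,0],0],
    [1,[0,3,0],0],
    [1,[0,3,0],0]
  ]
}}

```text
t: 10.27
ee_pos: [0.5997, 0.0715, 0.0243]
tcp_rot: [0.708, -0.013, 0.706, 0.011]
wrist_force: [3.9, -5.9, -0.3]
opening: -0.003
```

Run:
```python
from h import *
where()
```

```text
t 10.2667 feeder mm [60.6 50.2 24.3] F [ 3.93 -5.91 -0.31] open -0.0
tool y angle rel feeder x 83.9 z -6.1 x axis [ 0.003 -0.004 -1.   ] j [ 0.12  0.47 -0.31  0.78 -0.    1.66]
```

Request:
{"fn": "move_arm", "kwargs": {
  "increments": [
    [1,[0,1,0],0],
    [1,[0,2,0],0],
    [1,[0,3,0],0],
    [1,[0,3,0],0]
  ]
}}

```text
t: 10.6
ee_pos: [0.6011, 0.0727, 0.0249]
tcp_rot: [0.709, -0.014, 0.705, 0.009]
wrist_force: [5.9, -11.5, 0.0]
opening: 0.0
```

Run:
```python
from h import *
where()
save('wrist','w13.png');a=cv2.imread('pics/w13.png')[110:290,170:390];cv2.imwrite('pics/w13z.png',cv2.resize(a,None,fx=3.3,fy=3.3,interpolation=cv2.INTER_CUBIC))
```

```text
t 10.6 feeder mm [62.1 51.1 24.9] F [  5.91 -11.54   0.  ] open 0.0
tool y angle rel feeder x 83.84 z -6.16 x axis [ 0.006 -0.007 -1.   ] j [ 0.12  0.47 -0.31  0.78 -0.01  1.66]
```

View pics/w13z.png

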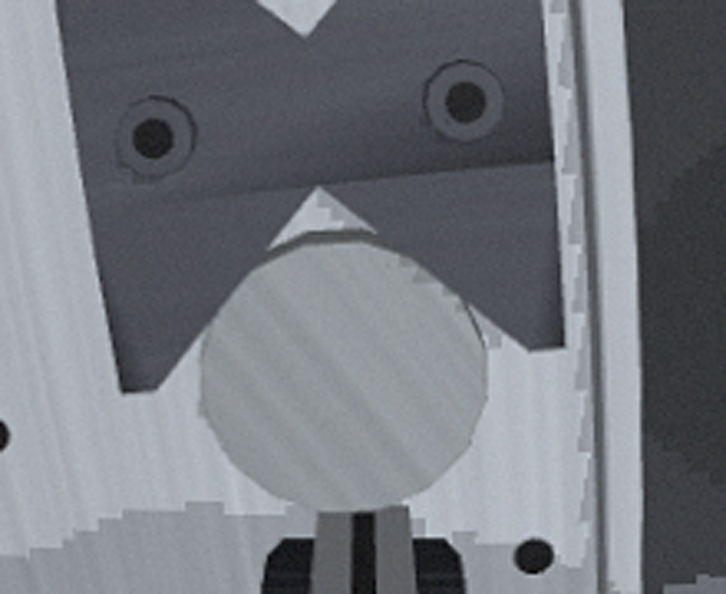

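Request:
{"fn": "move_arm", "kwargs": {
  "increments": [
    [1,[0,-4,0],0],
    [1,[0,-10,0],0],
    [1,[0,-20,0],0],
    [1,[0,-25,0],0],
    [1,[-30,-30,0],0],
    [1,[-65,-35,0],0],
    [1,[-100,-50,0],0],
    [1,[-100,-70,0],0],
    [1,[-100,-70,0],0]
  ]
}}

```text
t: 11.4
ee_pos: [0.6024, 0.0034, 0.1266]
tcp_rot: [0.709, -0.012, 0.705, 0.011]
wrist_force: [-0.5, 0.8, -0.4]
opening: 0.002
```

Run:
```python
from h import *
where()
save('wrist','w14.png');a=save('top','t14.png')['color'][:,:,::-1]
cv2.imwrite('pics/t14z.png',cv2.resize(a[150:310,175:395],None,fx=3.6,fy=3.6,interpolation=cv2.INTER_CUBIC))
```

```text
t 11.4 feeder mm [ 53.8 -17.7 126.6] F [-0.49  0.76 -0.45] open 0.0
tool y angle rel feeder x 83.82 z -6.18 x axis [ 0.005 -0.001 -1.   ] j [ 0.01  0.37 -0.21  0.98 -0.    1.54]
```

View pics/w14.png

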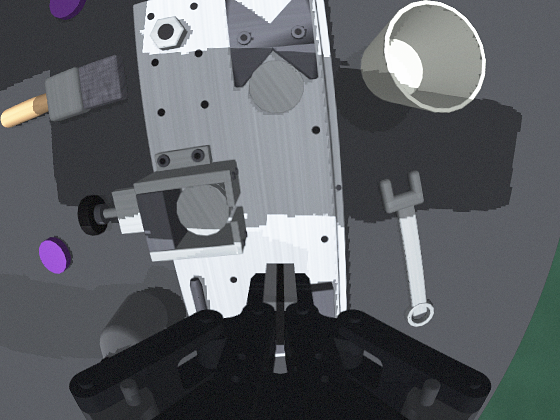

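View pics/t14z.png

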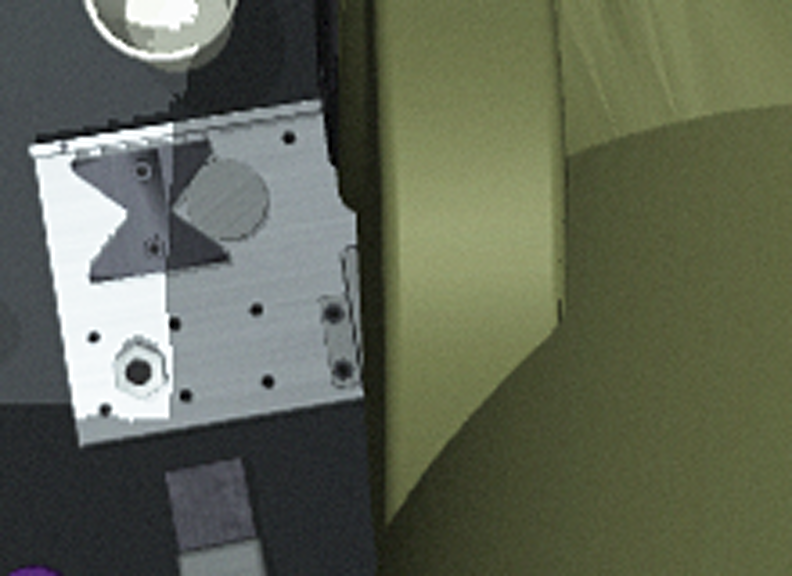

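Run:
```python
from h import *
s=imaging.snapshot('top');a=s['color'][:,:,::-1].copy()
k=10;x0,y0=190,180
z=cv2.resize(a[y0:y0+55,x0:x0+75],None,fx=k,fy=k,interpolation=cv2.INTER_CUBIC)
t=np.linspace(0,2*np.pi,60)
def dr(P,col,closed=True):
    uv=proj(s,P); uv=((uv-[x0,y0]+.5)*k).round().astype(np.int32); cv2.polylines(z,[uv],closed,col,1)
# vee top outline with fitted centre
cx,cy=61.7,117.2
V=[(-30,-34),(-25,-34),(0,-9),(25,-34),(30,-34),(30,34),(25,34),(0,9),(-25,34),(-30,34)]
dr([fw(cx+u,cy+v,34) for u,v in V],(0,255,0))
dr([fw(cx+20*np.cos(i),cy-37.3+20*np.sin(i),30) for i in t],(0,0,255))
cv2.imwrite('pics/ov.png',z)
```

```text
(no output)
```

View pics/ov.png

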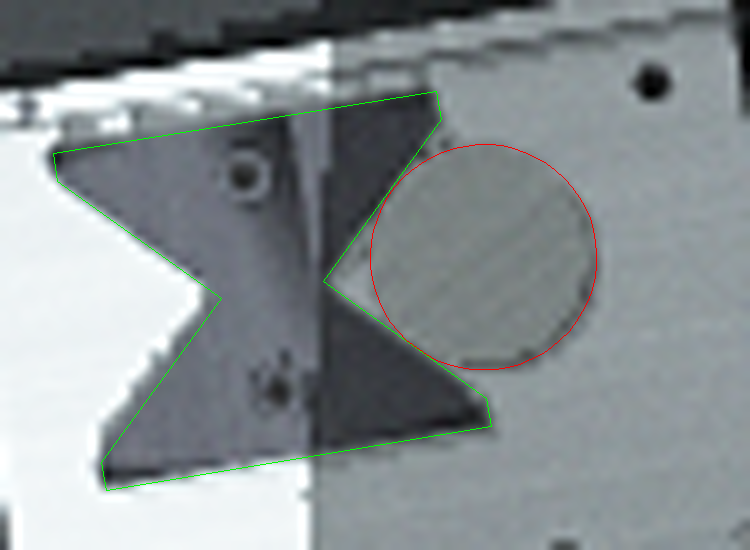

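In the overlay, the predicted seated slug (red) matches the real one to within about 1 mm, touching both flanks. The arm is clear and the knob is out, so I'm handing in.

Run:
```python
from h import *
print(arm.job_done()); where()
```

```text
the job is handed in; nothing more can be done
None
the job is handed in; nothing more can be done
```

I loaded the jig with one slug and handed the job in shortly after 11.4 s on the robot clock. The interface gives no verdict, so the results below come from my own checks.

- **Pressing the knob:** I pushed it with the shut fingers until it stopped moving and the force rose to about 25 N. After I backed off, the pictures showed the knob back at its rest position. One slug lay on the plate at feeder (52.4, -0.7) mm, against an expected (53, 0).
- **Seating the slug:** I pushed it along the plate with the fingertips into the near (-y) notch of the vee, ending at about 13 N. I then backed the fingers off and raised them about 100 mm.
- **Last checks:** In the overhead picture, a slug drawn at the computed seat position matched the real one to about 1 mm, touching both flanks. The arm was clear with near-zero force. The wrist view showed the knob still out, a slug still in the magazine, and the brush, nut, cup and spanner apparently where they had been.
- **Not checked directly:** I did not check the heights of the three slugs left in the magazine. The oil bottle, punch and offcut were hidden or outside the last pictures; the arm never touched down near them.

No check failed. While seating, the fingertip drifted about 3 mm towards +x as the slug slid along the notch, and the final picture showed this did no harm.

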